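# Find the tin that is still full at the sorting table

### The job

Of the three closed tins on the sorting mat one is still full and must not go into the metal bin: heft them one at a time from the robot's left to its right, lifting each at least 4 cm clear of the mat and standing it back on the mat before you take the next. Then hold the heaviest one up, upright and still, at least 10 cm above the mat, with the other two standing upright on the mat, and finish while holding it. Do not tip any tin over and leave the other things where they are.

Things in the scene. Friction and masses are not known exactly. Their poses are not given: they have to be found in the camera images.
- mat: black rubber sorting mat, fixed flat on the table, 200 mm (its x, away from the robot) by 400 mm (its y, towards the robot's left), 6 mm thick; origin at the centre of its underside, so its top is 6 mm above the table
- tin_left: The leftmost seen from the robot (+y end of the mat) of three identical closed tins: plain bare-metal cylinder with a plain paper band and a press-in lid, 66 mm diameter, 100 mm tall, standing upright on the mat. Origin: centre of its underside, z up its axis. Shell 100 g plus unseen rigid contents that may shift by 3 mm (total 130 to 660 g; the heaviest of the three weighs 530 to 660 g, the other two 130 to 350 g each; which is which changes every time).
- tin_middle: The middle one of three identical closed tins: plain bare-metal cylinder with a plain paper band and a press-in lid, 66 mm diameter, 100 mm tall, standing upright on the mat. Origin: centre of its underside, z up its axis. Shell 100 g plus unseen rigid contents that may shift by 3 mm (total 130 to 660 g; the heaviest of the three weighs 530 to 660 g, the other two 130 to 350 g each; which is which changes every time).
- tin_right: The rightmost seen from the robot (-y end of the mat) of three identical closed tins: plain bare-metal cylinder with a plain paper band and a press-in lid, 66 mm diameter, 100 mm tall, standing upright on the mat. Origin: centre of its underside, z up its axis. Shell 100 g plus unseen rigid contents that may shift by 3 mm (total 130 to 660 g; the heaviest of the three weighs 530 to 660 g, the other two 130 to 350 g each; which is which changes every time).
- cap: White plastic bottle cap lying on the mat, 34 mm diameter, 14 mm high; origin at the centre of its underside. Leave it alone.
- cell: Dark steel battery cell lying on the mat, 33 mm diameter, 52 mm long along its y; origin at its underside. Leave it alone.
- jarlid: Brass-coloured jar lid lying on the mat, 64 mm diameter, 12 mm high; origin at the centre of its underside. Leave it alone.
- jar: Glass jar with a steel lid standing on the table by the left end of the mat, 72 mm diameter, 85 mm tall; origin at the centre of its underside. Leave it alone.
- bottle: White plastic bottle standing on the table by the right end of the mat, 60 mm diameter, 150 mm tall; origin at the centre of its underside. Leave it alone.
- carton: Small cardboard carton on the table by the left end of the mat, 60 x 90 x 50 mm; origin at the centre of its underside. Leave it alone.
- squashed_can: Squashed drinks can on the table by the right end of the mat, 66 mm diameter, 34 mm high; origin at the centre of its underside. Leave it alone.
Things that resemble listed ones, but are neither listed nor needed, are in the scene too. What is shaped like the tin_middle but blue, purple or yellow is not meant.

How it is judged:
On the way, in this order (a step that is already met when the one before it is completed fails the run):
1. the left tin is lifted clear while the other two stand on the mat (z of tin_left in the frame of mat above 0.036 m and contact force between tin_left and the fingers above 1 N and contact force between tin_left and mat below 0.05 N and z of each of tin_middle, tin_right in the frame of mat below 0.01 m and angle between each of tin_middle, tin_right's own z axis and vertical below 0.12 rad and contact force between each of tin_middle, tin_right and mat above 0.5 N), for 0.2 s.
2. the middle tin is lifted clear while the other two stand on the mat (z of tin_middle in the frame of mat above 0.036 m and contact force between tin_middle and the fingers above 1 N and contact force between tin_middle and mat below 0.05 N and z of each of tin_left, tin_right in the frame of mat below 0.01 m and angle between each of tin_left, tin_right's own z axis and vertical below 0.12 rad and contact force between each of tin_left, tin_right and mat above 0.5 N), for 0.2 s.
3. the right tin is lifted clear while the other two stand on the mat (z of tin_right in the frame of mat above 0.036 m and contact force between tin_right and the fingers above 1 N and contact force between tin_right and mat below 0.05 N and z of each of tin_left, tin_middle in the frame of mat below 0.01 m and angle between each of tin_left, tin_middle's own z axis and vertical below 0.12 rad and contact force between each of tin_left, tin_middle and mat above 0.5 N), for 0.2 s.
At the end, for the whole second after the job is handed in: The heaviest tin is held still over the mat (middles within 250 mm), its underside at least 90 mm above the mat's top, within 20 degrees of upright; the other two stand upright on the mat, untouched (each pressing on it with under 4.3 N, as only the two lighter tins do) ((((z of tin_left in the frame of mat above 0.096 m and contact force between tin_left and the fingers above 1 N and contact force between tin_left and mat below 0.05 N) and horizontal distance between tin_left and mat below 0.25 m and linear speed of tin_left below 0.05 m/s and angle between tin_left's own z axis and vertical below 0.35 rad and (z of tin_middle in the frame of mat below 0.01 m and angle between tin_middle's own z axis and vertical below 0.12 rad and contact force between tin_middle and mat above 0.5 N) and contact force between each of tin_middle, tin_right and mat below 4.3 N and contact force between each of tin_middle, tin_right and the fingers below 0.1 N and linear speed of each of tin_middle, tin_right below 0.03 m/s and (z of tin_right in the frame of mat below 0.01 m and angle between tin_right's own z axis and vertical below 0.12 rad and contact force between tin_right and mat above 0.5 N)) or ((z of tin_middle in the frame of mat above 0.096 m and contact force between tin_middle and the fingers above 1 N and contact force between tin_middle and mat below 0.05 N) and horizontal distance between tin_middle and mat below 0.25 m and linear speed of tin_middle below 0.05 m/s and angle between tin_middle's own z axis and vertical below 0.35 rad and (z of tin_left in the frame of mat below 0.01 m and angle between tin_left's own z axis and vertical below 0.12 rad and contact force between tin_left and mat above 0.5 N) and contact force between each of tin_left, tin_right and mat below 4.3 N and contact force between each of tin_left, tin_right and the fingers below 0.1 N and linear speed of each of tin_left, tin_right below 0.03 m/s and (z of tin_right in the frame of mat below 0.01 m and angle between tin_right's own z axis and vertical below 0.12 rad and contact force between tin_right and mat above 0.5 N)) or ((z of tin_right in the frame of mat above 0.096 m and contact force between tin_right and the fingers above 1 N and contact force between tin_right and mat below 0.05 N) and horizontal distance between tin_right and mat below 0.25 m and linear speed of tin_right below 0.05 m/s and angle between tin_right's own z axis and vertical below 0.35 rad and (z of tin_left in the frame of mat below 0.01 m and angle between tin_left's own z axis and vertical below 0.12 rad and contact force between tin_left and mat above 0.5 N) and contact force between each of tin_left, tin_middle and mat below 4.3 N and contact force between each of tin_left, tin_middle and the fingers below 0.1 N and linear speed of each of tin_left, tin_middle below 0.03 m/s and (z of tin_middle in the frame of mat below 0.01 m and angle between tin_middle's own z axis and vertical below 0.12 rad and contact force between tin_middle and mat above 0.5 N)))); the arm keeps its last pose, push and grip.
It fails at once if a tin is tipped over (angle between any of tin_left, tin_middle, tin_right's own z axis and vertical above 0.7 rad).
It fails at once if another thing is moved by more than 40 mm or knocked over (distance of any of cap, cell, jarlid, jar, bottle, carton, squashed_can from where it was at the start of the episode above 0.04 m or angle between any of jar, bottle's own z axis and vertical above 0.7 rad).
It also fails if it takes over 64 s, if anything falls off the work surface, if the arm or the gripper's body presses on something with over 40 N, if the wrist force passes 120 N, or if a joint passes its speed limit or range.

### The arm

A 6-joint arm with a two-finger parallel gripper is mounted at the origin on the work surface. World frame = base frame: x ahead of the robot, y to its left, z up, the work surface at z = 0. Lengths are in m, angles in rad, forces in N, time in s.
With the tool pointing down it reaches from about 0.35 to 0.85 m from the base axis. Payload 8.1 kg.
Tool frame: the origin (TCP) lies between the finger pads; the fingertips stand 8 mm ahead of it and the grasp point (between the pads) lies 11 mm behind it (robot.tip_reach is the y of the fingertips in the tool frame, in m); y points along the fingers, z is the direction in which the jaws open and shut, and the axes are right-handed (so a half turn about y gives the same grasp; the last joint's range is limited). The gripper opens to 93 mm and grips with 3 to 60 N. Pads are 15 mm wide; open, the fingers measure 128 mm over their backs; the gripper's body (75 mm by 188 mm) begins 65 mm behind the grasp point.
Start: joints at [-1.343, 0.13, 1.488, -0, 1.523, -0.085], TCP at [0.185, -0.571, 0.227] pointing down, gripper open.
Joint ranges: [-2.96, 2.96], [-0.89, 2.26], [0.02, 2.5], [-1.34, 4.48], [0, 2.73], [-2.66, 2.66]. Speed limits (rad/s): [2.39, 2.39, 2.79, 3.14, 3.14, 3.14].

### API

Orientations are given as a rotation vector (axis times angle).
In Python, from plant import robot gives the robot as it stands.
- The arm moves only by the tool carry_out, never from a script. Its argument "increments" is a list of rows, each an object with "linear": the shift along the tool's x, y, z in m, a list of three; "yaw": the turn about the tool's y in rad. A call has 1 to 5 rows; each row is the pose to reach, as a shift and turn from the pose measured when the call began, along the tool's axes at that moment; what a row does not reach only later rows make up. A row lasts 1/8 s, in which the tool goes at most 62.5 mm and 10.7 degrees, less where a joint would pass 70% of its speed; a pose out of reach is approached as far as the arm can. A call with a gripper value outside its range is refused whole. "gripper" is the opening, from 0 (shut) to 1 (fully open), set as the call begins (left out, the last holds). The fingers move at their own pace and stop on an object; "newtons" is the grip in N (left out, the last holds). Time passes only in rows, so rows that repeat a pose let the fingers close. It gives the time, the measured TCP pose, the force and the opening at its end, in the units of the state.
- robot.read_state(): the state, without advancing time (a new reading comes with each control period).
- robot.read_camera(name): name is "scene" or "top"; returns the picture (400x640x3 uint8, blue, green, red); there is no depth.
- robot.camera_params(name): a dict with "fov_y" (degrees; the focal length in pixels is half the picture's height over the tangent of half this angle, whatever the lens; pixels are square), "cx", "cy" (the principal point, pixels), "R" (3x3) and "t" (3): a world point X has camera coordinates R X + t. Camera axes: x right, y down, z forward; pixel columns grow to the right and rows downward; lengths in m; the calibration is good to about 2 mm. A picture is of the moment at which its call begins. camera_params takes no time and is no camera call.
- robot.close_job(): hands the job in, once; it reports no verdict.
The state is a dict: "t": time; "q": joint angles; "dq": joint speeds; "joint_torque": joint torques, N m; "tool_pos": TCP position; "orientation": TCP orientation; "force": force on the tool from outside, world axes, zero at the start; "wrist_torque": the same for the moment, N m; "opening": finger opening in m.
Only numpy, scipy, OpenCV 4.12 (cv2) and the standard library are available. Lean on these libraries where they do the work, as an engineer would, in place of code of your own. Each camera call takes 0.05 s, during which the arm holds its last target.

## Working session

There is one attempt and no reset: what is moved stays moved. The work goes in short steps, Python scripts to look and compute and a tool call to move; the robot and the scene stay as the last step left them, time stands still between calls to the robot, and variables do not carry over. Pictures are saved under pics/ and viewed, and the job is handed in when it is done.

Besides the shell and the picture viewer there is one more tool, called as name(argument=value, ...), one argument or row to a line, values as JSON. carry_out: Moves the arm, as the interface text tells. Its arguments: {"type":"object","properties":{"increments":{"type":"array","items":{"type":"object","properties":{"linear":{"type":"array","items":{"type":"number"}},"yaw":{"type":"number"}}}},"gripper":{"type":"number"},"newtons":{"type":"number"}},"required":["increments"]}

```bash
ls; mkdir -p pics; python3 - <<'E'
from plant import robot
import cv2
s=robot.read_state();print({k:(v if not hasattr(v,'round') else v) for k,v in s.items()})
for n in("scene","top"):
    cv2.imwrite(f"pics/{n}0.png",robot.read_camera(n)); print(n,robot.camera_params(n))
print(robot.tip_reach)
E
```

```text
pics
{'t': 0.0, 'q': array([-1.34338797e+00,  1.31170607e-01,  1.48928276e+00, -1.18707907e-05,
        1.52297335e+00, -8.53915640e-02]), 'dq': array([-1.46424597e-03, -2.91285064e-04,  1.64110214e-04, -6.07019297e-05,
       -2.71702759e-03, -3.36174749e-04]), 'joint_torque': array([-1.76770202e-03, -5.59852374e+01, -4.91757882e+01,  7.67697953e-02,
        3.53360258e-02, -1.64443145e-04]), 'tool_pos': array([ 0.18453158, -0.5703397 ,  0.22557987]), 'orientation': array([-0.32383375,  2.05459946, -2.05079952]), 'force': array([ 0.10324088, -0.13793104,  0.06422236]), 'wrist_torque': array([-0.01800259,  0.00253938, -0.04614403]), 'opening': 0.09265964849036284}
scene {'fov_y': 53.339279085062564, 'cx': 316.71422439112916, 'cy': 204.15194712554973, 'R': array([[ 0.6205041 ,  0.78413286,  0.0105033 ],
       [ 0.60845137, -0.47294686, -0.63726619],
       [-0.49473386,  0.40181703, -0.77057218]]), 't': array([-0.35314715, -0.28862223,  1.20249158])}
top {'fov_y': 45.05100262773796, 'cx': 321.982009297469, 'cy': 199.5748934533568, 'R': array([[ 1.11554093e-03, -9.99912107e-01, -1.32111468e-02],
       [-9.94357957e-01,  2.92167436e-04, -1.06076239e-01],
       [ 1.06070775e-01,  1.32549413e-02, -9.94270233e-01]]), 't': array([0.04689663, 0.52328519, 1.14157103])}
0.008
```

View pics/scene0.png

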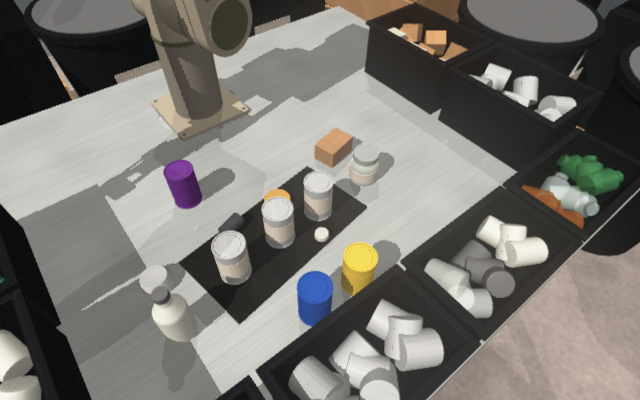

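View pics/top0.png

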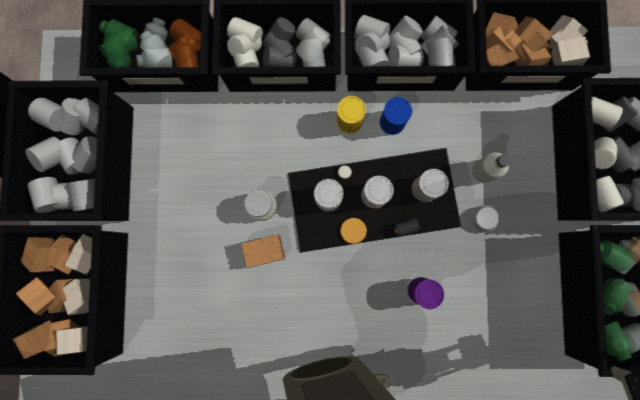

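Top view: three bare-metal tins with lids at about (329,194), (378,191) and (433,184) on the black mat. Yellow (351,113), blue (397,115) and purple (427,293) tins are decoys. The jar (260,205) and squashed can (487,217) stand beside the mat. I'll measure the lids and confirm in a crop.

```bash
cat > h.py <<'E'
import numpy as np,cv2
from plant import robot
def ray(n,u,v,z):
    p=robot.camera_params(n);f=200/np.tan(np.radians(p['fov_y']/2));R=np.array(p['R']);t=np.array(p['t'])
    d=R.T@np.array([(u-p['cx'])/f,(v-p['cy'])/f,1]);c=-R.T@t
    return c+d*(z-c[2])/d[2]
def proj(n,X):
    p=robot.camera_params(n);f=200/np.tan(np.radians(p['fov_y']/2));c=np.array(p['R'])@X+p['t']
    return c[:2]/c[2]*f+[p['cx'],p['cy']]
E
python3 - <<'E'
from h import *
im=cv2.imread('pics/top0.png');sc=cv2.imread('pics/scene0.png')
# mat corners
g=im.max(axis=2); m=(g<45).astype(np.uint8); 
m=cv2.morphologyEx(m,cv2.MORPH_CLOSE,np.ones((5,5)))
n,l,st,ce=cv2.connectedComponentsWithStats(m)
k=l[235,300] if l[235,300] else l[205,455]; print(st[k])
c,_=cv2.findContours((l==k).astype(np.uint8),cv2.RETR_EXTERNAL,cv2.CHAIN_APPROX_NONE)
r=cv2.minAreaRect(max(c,key=len));print(r)
P=np.array([ray('top',*p,0.006) for p in cv2.boxPoints(r)]);print(P.round(3),np.linalg.norm(np.diff(P,axis=0),axis=1),P.mean(0))
out=im.copy()
hsv=cv2.cvtColor(im,cv2.COLOR_BGR2HSV)
m=((hsv[...,2]>110)&(hsv[...,1]<60)).astype(np.uint8)
m2=np.zeros_like(m);cv2.fillPoly(m2,[cv2.boxPoints(r).astype(int)],1);m&=m2
for c in cv2.findContours(m,cv2.RETR_EXTERNAL,cv2.CHAIN_APPROX_NONE)[0]:
    if cv2.contourArea(c)<80: continue
    (u,v),rr=cv2.minEnclosingCircle(c);print('blob',u,v,rr,cv2.contourArea(c),ray('top',u,v,.106).round(4))
big=cv2.resize(im[140:260,280:470],None,fx=4,fy=4,interpolation=cv2.INTER_CUBIC);cv2.imwrite('pics/cropt.png',big)
cv2.imwrite('pics/crops.png',cv2.resize(sc[150:300,180:380],None,fx=4,fy=4,interpolation=cv2.INTER_CUBIC))
E
```

```text
[ 289  149  172  103 9302]
((373.9302978515625, 199.69949340820312), (79.58917999267578, 162.34130859375), 80.94210815429688)
[[ 0.592  0.133  0.006]
 [ 0.656 -0.266  0.006]
 [ 0.46  -0.291  0.006]
 [ 0.397  0.101  0.006]] [0.40443142 0.19743191 0.39732986] [ 0.52616453 -0.0808167   0.006     ]
blob 328.3500061035156 193.35000610351562 14.783358573913574 633.5 [0.5291 0.0317 0.106 ]
blob 378.4210510253906 190.0 14.729891777038574 626.0 [ 0.5367 -0.0817  0.106 ]
blob 433.1567077636719 182.8880615234375 14.681035995483398 609.0 [ 0.5529 -0.2057  0.106 ]
blob 344.42681884765625 171.47561645507812 6.594164848327637 114.0 [ 0.5793 -0.0049  0.106 ]
```

View pics/cropt.png

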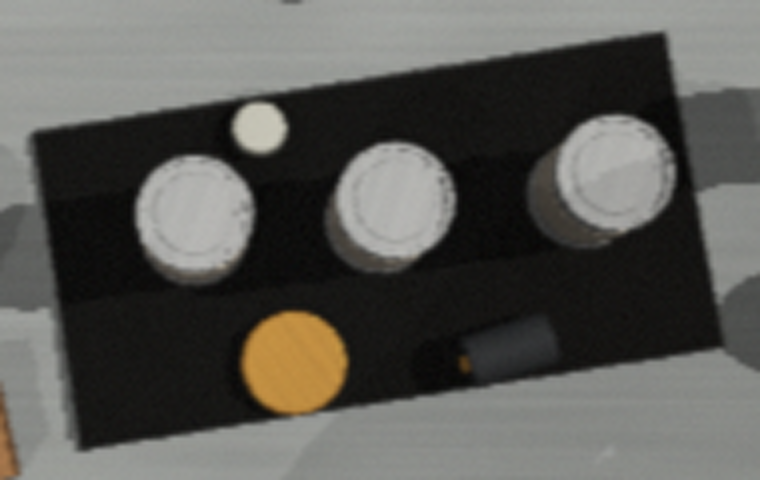

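View pics/crops.png

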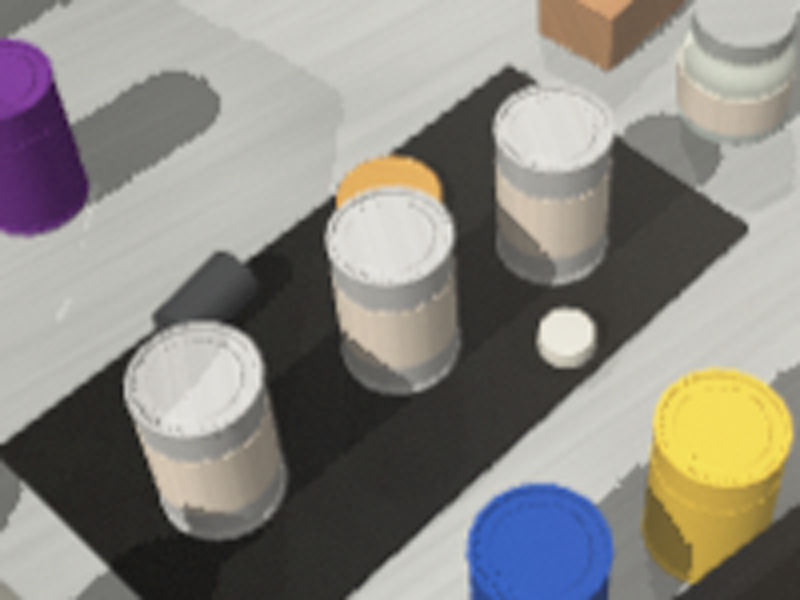

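The crops confirm the three bare-metal tins with paper bands, so these are the ones meant. None of the coloured decoys stands on the mat. Next I'll cross-check with the scene view and work out the tool axes.

```bash
cat >> h.py <<'E'
from scipy.spatial.transform import Rotation as Ro
def go(target, zdir=None):
    s=robot.read_state();R=Ro.from_rotvec(s['orientation']).as_matrix()
    d=R.T@(np.array(target)-s['tool_pos']);print('t',s['t'],'pos',s['tool_pos'].round(4),'linear',d.round(4),'rows',np.linalg.norm(d)/.0625)
    print('tool axes (cols)',R.round(3).tolist(),'q',s['q'].round(3))
    if zdir is not None:
        z=R.T@np.array([np.cos(zdir),np.sin(zdir),0]);a=np.arctan2(z[0],z[2]);a=(a+np.pi/2)%np.pi-np.pi/2;print('yaw',a)
E
python3 - <<'E'
from h import *
for u,v in((318.2,182),(277.8,209.5),(228.7,244.5)):print(ray('scene',u,v,.106).round(4))
for n,u,v,z in(('jar',260,203,.085),('bottle',500,160,.15),('can',487,217,.034),('yel',351,112,.1),('blue',397,114,.1),('cap',344.5,171.5,.02)):print(n,ray('top',u,v,z).round(3))
go([.529,.032,.2],-0.1)
E
```

```text
[0.5312 0.0328 0.106 ]
[ 0.5405 -0.0811  0.106 ]
[ 0.5536 -0.2047  0.106 ]
jar [0.509 0.189 0.085]
bottle [ 0.597 -0.343  0.15 ]
can [ 0.481 -0.348  0.034]
yel [ 0.72  -0.021  0.1  ]
blue [ 0.715 -0.127  0.1  ]
cap [ 0.593 -0.008  0.02 ]
t 0.1 pos [ 0.1845 -0.5704  0.2257] linear [-0.5131  0.0265 -0.4671] rows 11.11022180712436
tool axes (cols) [[-0.951, -0.0, 0.308], [-0.308, 0.002, -0.951], [-0.0, -1.0, -0.002]] q [-1.343  0.131  1.489 -0.     1.523 -0.085]
yaw -1.1579696858527782
```

carry_out(
  increments=[
    {"linear": [-0.04,0,-0.036],"yaw": -0.09},
    {"linear": [-0.08,0,-0.072],"yaw": -0.18},
    {"linear": [-0.12,0,-0.108],"yaw": -0.27},
    {"linear": [-0.16,0,-0.144],"yaw": -0.36},
    {"linear": [-0.2,0,-0.18],"yaw": -0.45},
  ],
  gripper=1,
  newtons=35,
)

```text
t: 0.72
tool_pos: [0.3199, -0.3358, 0.2256]
orientation: [-0.713, 1.775, -1.771]
force: [0.2, 0.0, -0.4]
opening: 0.0929
```

```bash
python3 -c "
from h import *
go([.530,.032,.2],-.1)"
```

```text
t 0.725 pos [ 0.3199 -0.3358  0.2256] linear [-0.4063  0.0263 -0.1196] rows 6.790265600258117
tool axes (cols) [[-0.721, -0.001, 0.693], [-0.693, 0.002, -0.721], [-0.001, -1.0, -0.002]] q [-9.210e-01 -2.440e-01  1.850e+00  1.000e-03  1.537e+00 -1.160e-01]
yaw -0.7053671308669259
```

carry_out(
  increments=[
    {"linear": [-0.05,0,-0.015],"yaw": -0.1},
    {"linear": [-0.1,0,-0.03],"yaw": -0.2},
    {"linear": [-0.15,0,-0.045],"yaw": -0.3},
    {"linear": [-0.2,0,-0.06],"yaw": -0.4},
    {"linear": [-0.25,0,-0.075],"yaw": -0.5},
  ],
)

```text
t: 1.35
tool_pos: [0.4486, -0.1069, 0.2258]
orientation: [-1.05, 1.43, -1.426]
force: [0.2, -0.0, -0.3]
opening: 0.093
```

```bash
python3 -c "
from h import *
go([.530,.032,.2],-.1)"
```

```text
t 1.35 pos [ 0.4486 -0.1069  0.2258] linear [-0.1567  0.0261  0.0364] rows 2.6082668408944625
tool axes (cols) [[-0.297, -0.001, 0.955], [-0.955, 0.002, -0.297], [-0.002, -1.0, -0.001]] q [-0.346 -0.253  1.857  0.002  1.538 -0.044]
yaw -0.202049595608067
```

carry_out(
  increments=[
    {"linear": [-0.05,0.005,0.012],"yaw": -0.07},
    {"linear": [-0.1,0.01,0.024],"yaw": -0.14},
    {"linear": [-0.145,0.02,0.034],"yaw": -0.2},
    {"linear": [-0.157,0.026,0.036],"yaw": -0.2},
    {"linear": [-0.157,0.026,0.036],"yaw": -0.2},
  ],
)

```text
t: 1.98
tool_pos: [0.5289, 0.0326, 0.1989]
orientation: [-1.161, 1.287, -1.281]
force: [-0.6, -0.4, -0.2]
opening: 0.0931
```

```bash
python3 - <<'E'
from h import *
go([.530,.032,.06],-.1)
cv2.imwrite('pics/s1.png',robot.read_camera('scene'))
E
```

```text
t 1.975 pos [0.5289 0.0326 0.1989] linear [0.0007 0.1389 0.0016] rows 2.2232506955868554
tool axes (cols) [[-0.101, -0.003, 0.995], [-0.995, 0.002, -0.101], [-0.001, -1.0, -0.003]] q [-0.036 -0.042  1.717  0.002  1.47   0.065]
yaw -0.0015089512045722842
```

View pics/s1.png

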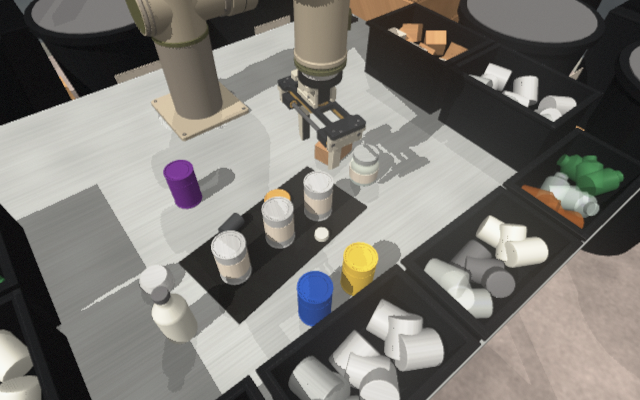

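```bash
python3 - <<'E'
from h import *
p=robot.read_state()['tool_pos']
for d in(-.055,.055):print(proj('scene',p+[d,-d*.1,-.008]))
E
```

```text
[303.46971264 137.45602991]
[333.04440527 169.39133447]
```

Near fingertip appears at (304,138), matching its projection. The gripper is over the left tin, so I'll descend.

carry_out(
  increments=[
    {"linear": [0.001,0.04,0.002],"yaw": 0},
    {"linear": [0.001,0.08,0.002],"yaw": 0},
    {"linear": [0.001,0.12,0.002],"yaw": 0},
    {"linear": [0.001,0.139,0.002],"yaw": 0},
    {"linear": [0.001,0.139,0.002],"yaw": 0},
  ],
)

```text
t: 2.65
tool_pos: [0.5296, 0.0299, 0.0599]
orientation: [-1.161, 1.289, -1.282]
force: [0.8, 0.6, 0.3]
opening: 0.093
```

```bash
python3 - <<'E'
from h import *
go([.530,.032,.06],-.1)
im=robot.read_camera('scene')
cv2.imwrite('pics/s2.png',cv2.resize(im[60:280,180:420],None,fx=2.5,fy=2.5))
E
```

```text
t 2.65 pos [0.5296 0.0299 0.0599] linear [-0.0022 -0.0001  0.0002] rows 0.03476457092628739
tool axes (cols) [[-0.104, -0.004, 0.995], [-0.995, 0.001, -0.104], [-0.001, -1.0, -0.004]] q [-4.100e-02  9.500e-02  1.843e+00  1.000e-03  1.208e+00  6.200e-02]
yaw -0.003925449194779329
```

View pics/s2.png

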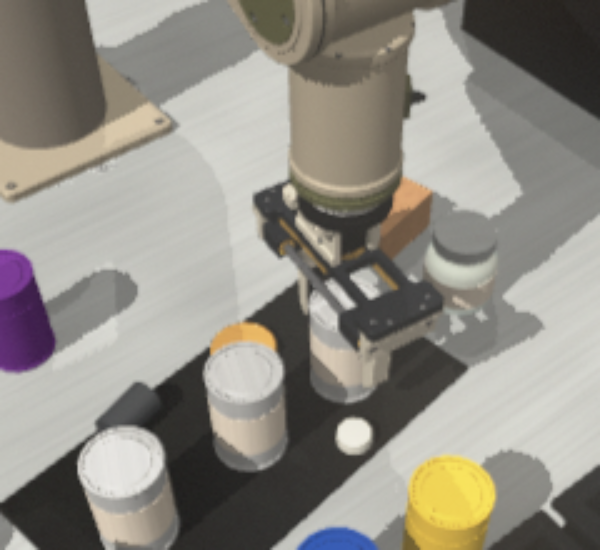

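The fingers straddle the left tin with nothing touched, so I'll close.

carry_out(
  increments=[
    {"linear": [-0.002,0,0],"yaw": 0},
    {"linear": [-0.002,0,0],"yaw": 0},
    {"linear": [-0.002,0,0],"yaw": 0},
    {"linear": [-0.002,0,0],"yaw": 0},
    {"linear": [-0.002,0,0],"yaw": 0},
  ],
  gripper=0,
  newtons=35,
)

```text
t: 3.32
tool_pos: [0.5313, 0.0322, 0.0622]
orientation: [-1.159, 1.287, -1.283]
force: [-4.1, 0.4, 6.7]
opening: 0.0656
```

```bash
python3 -c "
from h import *
s=robot.read_state();print(s['opening'],s['force'],s['tool_pos'],s['joint_torque'])"
```

```text
0.06563566823677774 [-4.07643469  0.4495395   6.72297495] [0.53127341 0.03216684 0.06220313] [-1.39168371e-01 -4.69766021e+01 -4.34445405e+01  3.72405723e-02
 -1.04581330e+00 -6.01069978e-02]
```

carry_out(
  increments=[
    {"linear": [0,-0.02,0],"yaw": 0},
    {"linear": [0,-0.04,0],"yaw": 0},
    {"linear": [0,-0.06,0],"yaw": 0},
    {"linear": [0,-0.06,0],"yaw": 0},
    {"linear": [0,-0.06,0],"yaw": 0},
  ],
)

```text
t: 3.95
tool_pos: [0.5305, 0.0322, 0.1208]
orientation: [-1.16, 1.288, -1.282]
force: [-0.4, 0.2, -5.3]
opening: 0.0659
```

carry_out(
  increments=[
    {"linear": [0,0,0],"yaw": 0},
    {"linear": [0,0,0],"yaw": 0},
    {"linear": [0,0,0],"yaw": 0},
    {"linear": [0,0,0],"yaw": 0},
  ],
)

```text
t: 4.45
tool_pos: [0.5305, 0.0322, 0.1207]
orientation: [-1.16, 1.288, -1.282]
force: [0.1, 0.3, -4.7]
opening: 0.0662
```

```bash
python3 - <<'E'
from h import *
s=robot.read_state();print(s['opening'],s['force'],s['tool_pos'],s['joint_torque'],s['q'])
im=robot.read_camera('scene')
cv2.imwrite('pics/s3.png',cv2.resize(im[60:280,180:420],None,fx=2.5,fy=2.5))
E
```

```text
0.06623767647314092 [ 0.08973229  0.3171635  -4.67126534] [0.53045034 0.03215627 0.12070281] [ 1.26008337e-03 -5.06220210e+01 -4.92570698e+01  9.07729450e-02
  4.79373615e-02 -7.43970577e-05] [-3.68560210e-02  2.52960192e-02  1.79612658e+00  1.34076836e-03
  1.32358979e+00  6.61301081e-02]
```

View pics/s3.png

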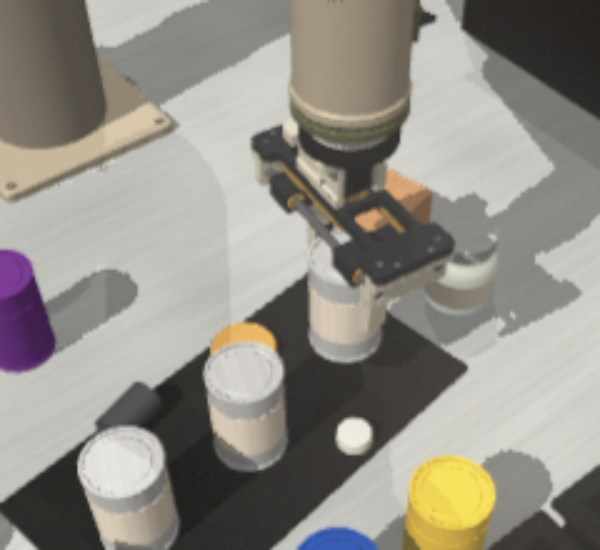

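carry_out(
  increments=[
    {"linear": [0,0.0,0],"yaw": 0},
    {"linear": [0,0.02,0],"yaw": 0},
    {"linear": [0,0.04,0],"yaw": 0},
    {"linear": [0,0.053,0],"yaw": 0},
    {"linear": [0,0.056,0],"yaw": 0},
  ],
)

```text
t: 5.12
tool_pos: [0.5296, 0.0323, 0.0639]
orientation: [-1.161, 1.289, -1.282]
force: [-0.4, -0.2, -4.8]
opening: 0.0663
```

```bash
python3 -c "
from h import *
s=robot.read_state();print(s['opening'],s['force'],s['tool_pos'],s['joint_torque'])"
```

```text
0.06630290228791712 [-0.37002445 -0.17812943 -4.83253367] [0.52962778 0.03225958 0.06386122] [-2.98478734e-02 -5.16763222e+01 -4.67739773e+01  8.47890694e-02
 -1.17506306e-01  8.23444170e-04]
```

carry_out(
  increments=[
    {"linear": [0,0.001,0],"yaw": 0},
    {"linear": [0,0.002,0],"yaw": 0},
    {"linear": [0,0.002,0],"yaw": 0},
  ],
)

```text
t: 5.5
tool_pos: [0.53, 0.0322, 0.0624]
orientation: [-1.161, 1.289, -1.282]
force: [1.2, -0.1, -5.6]
opening: 0.0664
```

carry_out(
  increments=[
    {"linear": [0,0.001,0],"yaw": 0},
    {"linear": [0,0.001,0],"yaw": 0},
  ],
)

```text
t: 5.75
tool_pos: [0.5301, 0.0322, 0.0623]
orientation: [-1.161, 1.288, -1.282]
force: [-4.8, -0.6, 3.1]
opening: 0.066
```

carry_out(
  increments=[
    {"linear": [0,0.001,0],"yaw": 0},
    {"linear": [0,0.001,0],"yaw": 0},
  ],
)

```text
t: 6.0
tool_pos: [0.5301, 0.0323, 0.0623]
orientation: [-1.161, 1.288, -1.282]
force: [-5.4, 1.4, 5.8]
opening: 0.0659
```

carry_out(
  increments=[
    {"linear": [0,0,0],"yaw": 0},
    {"linear": [0,0,0],"yaw": 0},
    {"linear": [0,0,0],"yaw": 0},
    {"linear": [0,0,0],"yaw": 0},
  ],
  gripper=1,
)

```text
t: 6.5
tool_pos: [0.5303, 0.0322, 0.0624]
orientation: [-1.16, 1.288, -1.282]
force: [-0.4, -0.7, 0.0]
opening: 0.0925
```

```bash
python3 -c "
from h import *
s=robot.read_state();print(s['opening'],s['force'],s['tool_pos'])
go([.53,.032,.2],-.1)"
```

```text
0.09254960688383071 [-0.37738085 -0.71118089  0.04124281] [0.53029012 0.03223652 0.06238298]
t 6.5 pos [0.5303 0.0322 0.0624] linear [ 1.000e-04 -1.376e-01 -8.000e-04] rows 2.2018805024938137
tool axes (cols) [[-0.103, -0.004, 0.995], [-0.995, 0.001, -0.103], [-0.001, -1.0, -0.004]] q [-3.700e-02  9.400e-02  1.840e+00  1.000e-03  1.212e+00  6.600e-02]
yaw -0.003220020167459259
```

carry_out(
  increments=[
    {"linear": [0,-0.03,0],"yaw": 0},
    {"linear": [0,-0.075,0],"yaw": 0},
    {"linear": [0,-0.1,0],"yaw": 0},
    {"linear": [0.05,-0.1,0.009],"yaw": 0},
    {"linear": [0.1,-0.1,0.018],"yaw": 0},
  ],
)

```text
t: 7.12
tool_pos: [0.5388, -0.0699, 0.163]
orientation: [-1.16, 1.285, -1.282]
force: [0.7, 0.4, -0.4]
opening: 0.0933
```

carry_out(
  increments=[
    {"linear": [0.012,0,0.002],"yaw": 0},
    {"linear": [0.012,0,0.002],"yaw": 0},
  ],
)

```text
t: 7.38
tool_pos: [0.5395, -0.0825, 0.1629]
orientation: [-1.159, 1.287, -1.283]
force: [-0.2, 0.1, 0.4]
opening: 0.0932
```

```bash
python3 - <<'E'
from h import *
go([.5385,-.0815,.06],-.1)
im=robot.read_camera('scene')
cv2.imwrite('pics/s4.png',cv2.resize(im[60:280,180:420],None,fx=2.5,fy=2.5))
E
```

```text
t 7.375 pos [ 0.5395 -0.0825  0.1629] linear [-0.0008  0.1029 -0.0009] rows 1.6460301585916646
tool axes (cols) [[-0.103, -0.002, 0.995], [-0.995, 0.001, -0.103], [-0.001, -1.0, -0.002]] q [-2.460e-01  2.500e-02  1.716e+00  1.000e-03  1.402e+00 -1.430e-01]
yaw -0.0031243226516890488
```

View pics/s4.png

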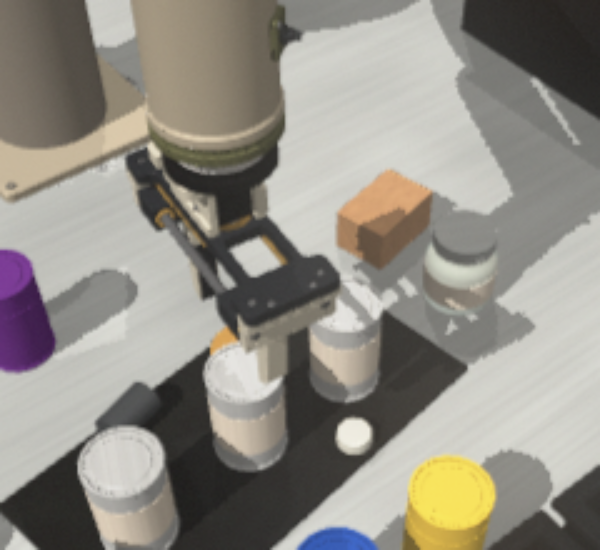

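The left tin is standing upright and the gripper is over the middle one. I'll descend and close.

carry_out(
  increments=[
    {"linear": [-0.001,0.04,-0.001],"yaw": 0},
    {"linear": [-0.001,0.08,-0.001],"yaw": 0},
    {"linear": [-0.001,0.1,-0.001],"yaw": 0},
    {"linear": [-0.001,0.1,-0.001],"yaw": 0},
  ],
)

```text
t: 7.92
tool_pos: [0.5365, -0.0783, 0.0607]
orientation: [-1.163, 1.289, -1.277]
force: [0.2, 0.4, 0.5]
opening: 0.0934
```

carry_out(
  increments=[
    {"linear": [0,0,0],"yaw": 0},
    {"linear": [0,0,0],"yaw": 0},
    {"linear": [0,0,0],"yaw": 0},
    {"linear": [0,0,0],"yaw": 0},
    {"linear": [0,0,0],"yaw": 0},
  ],
  gripper=0,
)

```text
t: 8.55
tool_pos: [0.5375, -0.0784, 0.0618]
orientation: [-1.161, 1.288, -1.279]
force: [-0.9, 1.1, 6.0]
opening: 0.0659
```

carry_out(
  increments=[
    {"linear": [0,-0.02,0],"yaw": 0},
    {"linear": [0,-0.04,0],"yaw": 0},
    {"linear": [0,-0.06,0],"yaw": 0},
    {"linear": [0,-0.06,0],"yaw": 0},
    {"linear": [0,-0.06,0],"yaw": 0},
  ],
)

```text
t: 9.18
tool_pos: [0.5369, -0.0785, 0.1205]
orientation: [-1.163, 1.289, -1.278]
force: [-0.6, -0.6, -4.7]
opening: 0.066
```

carry_out(
  increments=[
    {"linear": [0,0,0],"yaw": 0},
    {"linear": [0,0,0],"yaw": 0},
    {"linear": [0,0,0],"yaw": 0},
    {"linear": [0,0,0],"yaw": 0},
  ],
)

```text
t: 9.68
tool_pos: [0.5369, -0.0784, 0.1204]
orientation: [-1.163, 1.289, -1.278]
force: [0.4, -0.3, -3.2]
opening: 0.066
```

```bash
python3 - <<'E'
from h import *
s=robot.read_state();print(s['opening'],s['force'],s['tool_pos'],s['joint_torque'],s['q'])
im=robot.read_camera('scene')
cv2.imwrite('pics/s5.png',cv2.resize(im[60:280,180:420],None,fx=2.5,fy=2.5))
E
```

```text
0.06600765022584347 [ 0.4314051  -0.26628205 -3.19264639] [ 0.53694493 -0.07843691  0.12038517] [-2.93237608e-03 -5.11808360e+01 -4.80424154e+01  7.75450724e-02
  8.62100115e-02 -1.87251076e-04] [-0.24072183  0.05917728  1.76185499  0.00176917  1.32753552 -0.14061094]
```

View pics/s5.png

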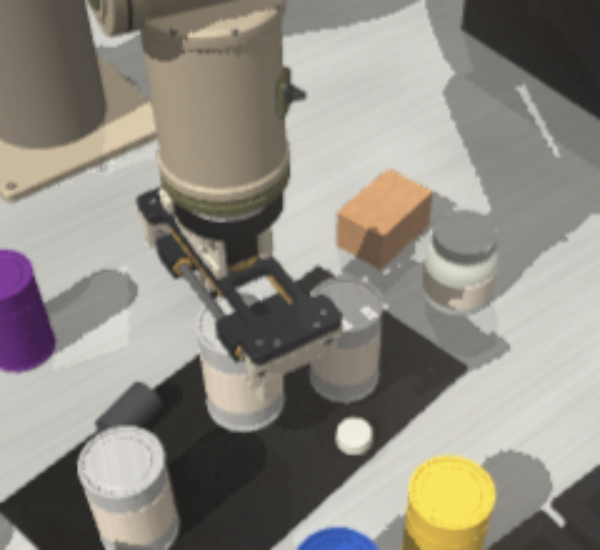

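The middle tin is clear of the mat. The force is noisy, so I'll take a few more readings.

carry_out(
  increments=[
    {"linear": [0,0,0],"yaw": 0},
  ],
)

```text
t: 9.85
tool_pos: [0.537, -0.0785, 0.1205]
orientation: [-1.162, 1.289, -1.278]
force: [-0.4, -0.4, -2.6]
opening: 0.0661
```

carry_out(
  increments=[
    {"linear": [0,0,0],"yaw": 0},
  ],
)

```text
t: 9.98
tool_pos: [0.5371, -0.0785, 0.1206]
orientation: [-1.162, 1.289, -1.278]
force: [0.5, 0.4, -3.3]
opening: 0.0658
```

carry_out(
  increments=[
    {"linear": [0,0,0],"yaw": 0},
  ],
)

```text
t: 10.1
tool_pos: [0.5371, -0.0785, 0.1206]
orientation: [-1.162, 1.289, -1.278]
force: [-0.3, 0.4, -3.9]
opening: 0.0662
```

carry_out(
  increments=[
    {"linear": [0,0,0],"yaw": 0},
  ],
)

```text
t: 10.22
tool_pos: [0.5371, -0.0785, 0.1207]
orientation: [-1.162, 1.289, -1.278]
force: [-0.1, 0.8, -3.2]
opening: 0.0659
```

carry_out(
  increments=[
    {"linear": [0,0,0],"yaw": 0},
  ],
)

```text
t: 10.35
tool_pos: [0.5371, -0.0785, 0.1207]
orientation: [-1.162, 1.289, -1.278]
force: [0.3, -0.3, -2.4]
opening: 0.0657
```

carry_out(
  increments=[
    {"linear": [0,0,0],"yaw": 0},
  ],
)

```text
t: 10.48
tool_pos: [0.5371, -0.0785, 0.1207]
orientation: [-1.162, 1.289, -1.278]
force: [0.6, 0.3, -3.1]
opening: 0.0659
```

Middle averages about 3.1 N (roughly 315 g), against about 5 N for the left. Setting it down.

carry_out(
  increments=[
    {"linear": [0,0.02,0],"yaw": 0},
    {"linear": [0,0.04,0],"yaw": 0},
    {"linear": [0,0.054,0],"yaw": 0},
    {"linear": [0,0.058,0],"yaw": 0},
    {"linear": [0,0.059,0],"yaw": 0},
  ],
)

```text
t: 11.1
tool_pos: [0.5371, -0.0784, 0.0621]
orientation: [-1.162, 1.288, -1.278]
force: [0.6, 0.2, -3.2]
opening: 0.0661
```

carry_out(
  increments=[
    {"linear": [0,0.001,0],"yaw": 0},
    {"linear": [0,0.001,0],"yaw": 0},
  ],
)

```text
t: 11.35
tool_pos: [0.5376, -0.0785, 0.0619]
orientation: [-1.161, 1.287, -1.279]
force: [-2.2, 1.3, 1.2]
opening: 0.0657
```

carry_out(
  increments=[
    {"linear": [0,0.0005,0],"yaw": 0},
    {"linear": [0,0.0005,0],"yaw": 0},
  ],
)

```text
t: 11.6
tool_pos: [0.5376, -0.0785, 0.0618]
orientation: [-1.162, 1.287, -1.279]
force: [-5.2, 1.3, 6.2]
opening: 0.0662
```

carry_out(
  increments=[
    {"linear": [0,0,0],"yaw": 0},
    {"linear": [0,0,0],"yaw": 0},
    {"linear": [0,0,0],"yaw": 0},
    {"linear": [0,0,0],"yaw": 0},
  ],
  gripper=1,
)

```text
t: 12.1
tool_pos: [0.5376, -0.0785, 0.0618]
orientation: [-1.161, 1.287, -1.279]
force: [0.2, 0.2, -0.9]
opening: 0.0927
```

```bash
python3 -c "
from h import *
go([.553,-.205,.16],-.1)"
```

```text
t 12.1 pos [ 0.5376 -0.0785  0.0618] linear [ 0.1241 -0.0986  0.0275] rows 2.573830055803326
tool axes (cols) [[-0.1, -0.004, 0.995], [-0.995, 0.003, -0.1], [-0.002, -1.0, -0.005]] q [-0.241  0.127  1.805  0.002  1.215 -0.141]
yaw -0.0004290893998233347
```

carry_out(
  increments=[
    {"linear": [0,-0.03,0],"yaw": 0},
    {"linear": [0,-0.075,0],"yaw": 0},
    {"linear": [0,-0.1,0],"yaw": 0},
    {"linear": [0.05,-0.1,0.011],"yaw": 0},
    {"linear": [0.1,-0.1,0.022],"yaw": 0},
  ],
)

```text
t: 12.72
tool_pos: [0.5506, -0.1813, 0.1624]
orientation: [-1.161, 1.284, -1.279]
force: [0.9, 0.8, -0.2]
opening: 0.0928
```

carry_out(
  increments=[
    {"linear": [0.024,0,0.006],"yaw": 0},
    {"linear": [0.024,0,0.006],"yaw": 0},
    {"linear": [0.024,0,0.006],"yaw": 0},
  ],
)

```text
t: 13.1
tool_pos: [0.5541, -0.2051, 0.1621]
orientation: [-1.161, 1.285, -1.278]
force: [-0.2, 0.9, -0.0]
opening: 0.0927
```

```bash
python3 - <<'E'
from h import *
go([.553,-.205,.06],-.1)
im=robot.read_camera('scene')
cv2.imwrite('pics/s6.png',cv2.resize(im[80:330,130:400],None,fx=2.3,fy=2.3))
E
```

```text
t 13.1 pos [ 0.5541 -0.2051  0.1621] linear [ 0.0002  0.1021 -0.0008] rows 1.6329232891877072
tool axes (cols) [[-0.099, -0.003, 0.995], [-0.995, 0.003, -0.099], [-0.002, -1.0, -0.003]] q [-4.420e-01  1.470e-01  1.588e+00  1.000e-03  1.410e+00 -3.440e-01]
yaw 0.0012753198521868736
```

View pics/s6.png

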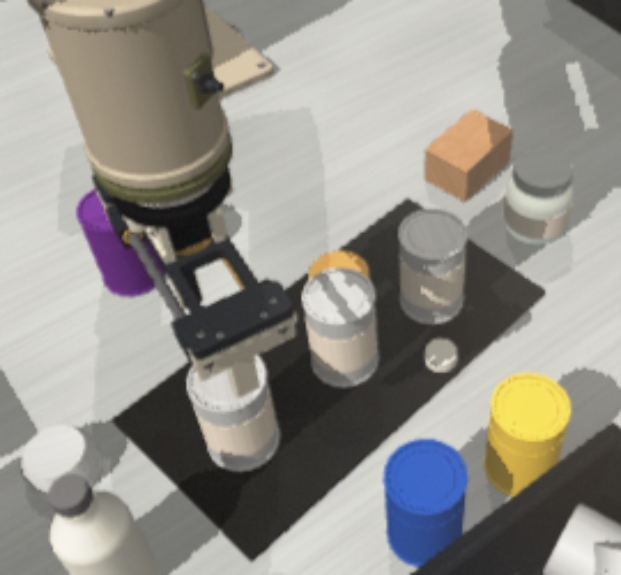

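Left and middle tins both stand upright and the gripper is over the right tin. I'll descend.

carry_out(
  increments=[
    {"linear": [0.002,0.04,-0.001],"yaw": 0},
    {"linear": [0.002,0.08,-0.001],"yaw": 0},
    {"linear": [0.002,0.1,-0.001],"yaw": 0},
    {"linear": [0.002,0.1,-0.001],"yaw": 0},
  ],
)

```text
t: 13.65
tool_pos: [0.5516, -0.2052, 0.0607]
orientation: [-1.163, 1.287, -1.275]
force: [-0.7, -0.1, 0.7]
opening: 0.0933
```

carry_out(
  increments=[
    {"linear": [0,0,0],"yaw": 0},
    {"linear": [0,0,0],"yaw": 0},
    {"linear": [0,0,0],"yaw": 0},
    {"linear": [0,0,0],"yaw": 0},
    {"linear": [0,0,0],"yaw": 0},
  ],
  gripper=0,
)

```text
t: 14.28
tool_pos: [0.5525, -0.2056, 0.062]
orientation: [-1.162, 1.285, -1.276]
force: [-0.2, 0.5, 5.9]
opening: 0.0661
```

carry_out(
  increments=[
    {"linear": [0,-0.02,0],"yaw": 0},
    {"linear": [0,-0.04,0],"yaw": 0},
    {"linear": [0,-0.06,0],"yaw": 0},
    {"linear": [0,-0.06,0],"yaw": 0},
    {"linear": [0,-0.06,0],"yaw": 0},
  ],
)

```text
t: 14.9
tool_pos: [0.5526, -0.2057, 0.1217]
orientation: [-1.162, 1.285, -1.276]
force: [-0.7, 0.1, -0.9]
opening: 0.0664
```

carry_out(
  increments=[
    {"linear": [0,0,0],"yaw": 0},
    {"linear": [0,0,0],"yaw": 0},
  ],
)

```text
t: 15.15
tool_pos: [0.552, -0.2055, 0.1207]
orientation: [-1.163, 1.286, -1.275]
force: [-0.6, 0.9, -1.8]
opening: 0.0662
```

carry_out(
  increments=[
    {"linear": [0,0,0],"yaw": 0},
    {"linear": [0,0,0],"yaw": 0},
  ],
)

```text
t: 15.4
tool_pos: [0.5518, -0.2054, 0.1204]
orientation: [-1.163, 1.287, -1.275]
force: [0.5, 0.4, -1.3]
opening: 0.0665
```

carry_out(
  increments=[
    {"linear": [0,0,0],"yaw": 0},
  ],
)

```text
t: 15.52
tool_pos: [0.5518, -0.2054, 0.1204]
orientation: [-1.163, 1.287, -1.275]
force: [0.2, -0.0, -2.1]
opening: 0.0661
```

carry_out(
  increments=[
    {"linear": [0,0,0],"yaw": 0},
  ],
)

```text
t: 15.65
tool_pos: [0.5518, -0.2054, 0.1204]
orientation: [-1.163, 1.287, -1.275]
force: [-0.6, -0.2, -1.0]
opening: 0.0663
```

carry_out(
  increments=[
    {"linear": [0,0,0],"yaw": 0},
  ],
)

```text
t: 15.78
tool_pos: [0.5518, -0.2054, 0.1204]
orientation: [-1.163, 1.287, -1.275]
force: [0.1, 0.4, -0.4]
opening: 0.0667
```

```bash
python3 - <<'E'
from h import *
im=robot.read_camera('scene')
cv2.imwrite('pics/s7.png',cv2.resize(im[80:330,130:400],None,fx=2.3,fy=2.3))
E
```

```text
(no output)
```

View pics/s7.png

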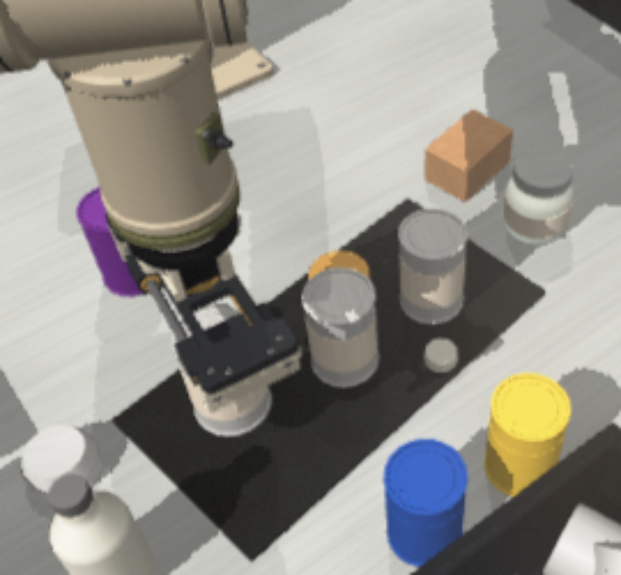

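The right tin is lifted and weighs only about 1.4 N. The left tin (about 5 N) is clearly the heaviest. I'll set the right tin down.

carry_out(
  increments=[
    {"linear": [0,0.02,0],"yaw": 0},
    {"linear": [0,0.04,0],"yaw": 0},
    {"linear": [0,0.054,0],"yaw": 0},
    {"linear": [0,0.057,0],"yaw": 0},
    {"linear": [0,0.058,0],"yaw": 0},
  ],
)

```text
t: 16.45
tool_pos: [0.5506, -0.2048, 0.0619]
orientation: [-1.164, 1.289, -1.273]
force: [-6.6, 2.6, 10.5]
opening: 0.0661
```

carry_out(
  increments=[
    {"linear": [0,0.001,0],"yaw": 0},
    {"linear": [0,0.001,0],"yaw": 0},
  ],
)

```text
t: 16.7
tool_pos: [0.5506, -0.2048, 0.0619]
orientation: [-1.165, 1.289, -1.273]
force: [-6.3, 3.2, 12.3]
opening: 0.0663
```

Firmly on the mat, so I'll release.

carry_out(
  increments=[
    {"linear": [0,0,0],"yaw": 0},
    {"linear": [0,0,0],"yaw": 0},
    {"linear": [0,0,0],"yaw": 0},
    {"linear": [0,0,0],"yaw": 0},
  ],
  gripper=1,
)

```text
t: 17.2
tool_pos: [0.5505, -0.2047, 0.0616]
orientation: [-1.165, 1.289, -1.272]
force: [-0.4, -1.2, 0.1]
opening: 0.0926
```

carry_out(
  increments=[
    {"linear": [0,-0.03,0],"yaw": 0},
    {"linear": [0,-0.075,0],"yaw": 0},
    {"linear": [0,-0.12,0],"yaw": 0},
    {"linear": [-0.04,-0.12,-0.007],"yaw": 0},
    {"linear": [-0.09,-0.12,-0.015],"yaw": 0},
  ],
)

```text
t: 17.82
tool_pos: [0.5457, -0.1143, 0.1831]
orientation: [-1.163, 1.289, -1.275]
force: [-0.5, 1.2, 0.5]
opening: 0.093
```

```bash
python3 -c "
from h import *
go([.53,.032,.18],-.1)"
```

```text
t 17.825 pos [ 0.5457 -0.1143  0.1831] linear [-0.144   0.0039 -0.0301] rows 2.3550629161110495
tool axes (cols) [[-0.099, -0.007, 0.995], [-0.995, 0.005, -0.099], [-0.004, -1.0, -0.007]] q [-0.3    0.048  1.655  0.002  1.446 -0.201]
yaw 0.0007730260709506442
```

carry_out(
  increments=[
    {"linear": [-0.05,0,-0.01],"yaw": 0},
    {"linear": [-0.1,0,-0.02],"yaw": 0},
    {"linear": [-0.144,0.004,-0.03],"yaw": 0},
    {"linear": [-0.144,0.004,-0.03],"yaw": 0},
    {"linear": [-0.144,0.004,-0.03],"yaw": 0},
  ],
)

```text
t: 18.45
tool_pos: [0.5302, 0.0316, 0.1799]
orientation: [-1.163, 1.289, -1.275]
force: [0.8, 0.4, -0.2]
opening: 0.093
```

```bash
python3 - <<'E'
from h import *
go([.530,.0322,.061],-.1)
im=robot.read_camera('scene')
cv2.imwrite('pics/s8.png',cv2.resize(im[80:330,130:400],None,fx=2.3,fy=2.3))
E
```

```text
t 18.45 pos [0.5302 0.0316 0.1799] linear [-1.000e-04  1.189e-01  6.000e-04] rows 1.9028837697802607
tool axes (cols) [[-0.098, -0.007, 0.995], [-0.995, 0.004, -0.098], [-0.004, -1.0, -0.007]] q [-0.04  -0.023  1.733  0.004  1.439  0.058]
yaw 0.0013692675429584078
```

View pics/s8.png

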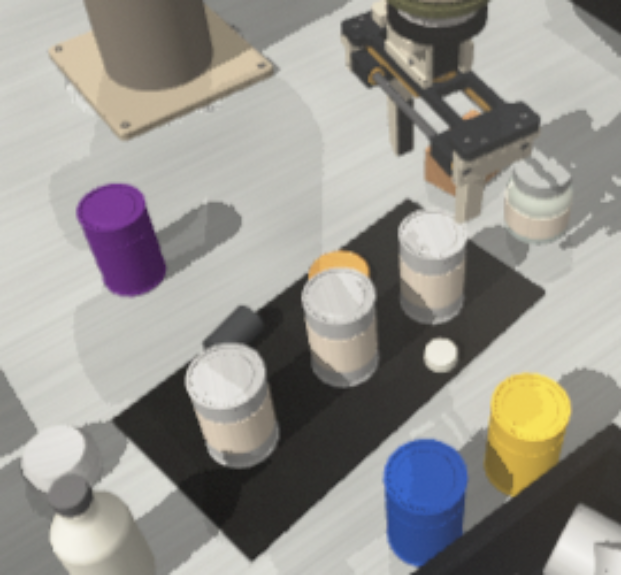

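All three tins stand upright and the other things are unmoved. Re-grasping the left tin.

carry_out(
  increments=[
    {"linear": [0.0,0.04,0],"yaw": 0},
    {"linear": [0,0.08,0.001],"yaw": 0},
    {"linear": [0,0.11,0.001],"yaw": 0},
    {"linear": [0,0.118,0.001],"yaw": 0},
    {"linear": [0,0.118,0.001],"yaw": 0},
  ],
)

```text
t: 19.12
tool_pos: [0.5307, 0.0307, 0.0622]
orientation: [-1.162, 1.29, -1.277]
force: [-0.0, -0.5, 0.9]
opening: 0.0931
```

carry_out(
  increments=[
    {"linear": [0,0,0],"yaw": 0},
    {"linear": [0,0,0],"yaw": 0},
    {"linear": [0,0,0],"yaw": 0},
    {"linear": [0,0,0],"yaw": 0},
    {"linear": [0,0,0],"yaw": 0},
  ],
  gripper=0,
  newtons=40,
)

```text
t: 19.75
tool_pos: [0.5306, 0.0308, 0.063]
orientation: [-1.163, 1.29, -1.277]
force: [-4.6, 0.5, 5.7]
opening: 0.0659
```

carry_out(
  increments=[
    {"linear": [0,-0.02,0],"yaw": 0},
    {"linear": [0,-0.045,0],"yaw": 0},
    {"linear": [0,-0.07,0],"yaw": 0},
    {"linear": [0,-0.095,0],"yaw": 0},
    {"linear": [0,-0.12,0],"yaw": 0},
  ],
)

```text
t: 20.38
tool_pos: [0.5307, 0.0305, 0.1828]
orientation: [-1.164, 1.291, -1.276]
force: [-0.7, 0.0, -5.2]
opening: 0.0657
```

carry_out(
  increments=[
    {"linear": [0,-0.01,0],"yaw": 0},
    {"linear": [0,-0.01,0],"yaw": 0},
    {"linear": [0,-0.01,0],"yaw": 0},
    {"linear": [0,-0.01,0],"yaw": 0},
  ],
)

```text
t: 20.88
tool_pos: [0.53, 0.0304, 0.1914]
orientation: [-1.166, 1.293, -1.275]
force: [0.4, 0.2, -6.2]
opening: 0.0662
```

carry_out(
  increments=[
    {"linear": [0,0,0],"yaw": 0},
    {"linear": [0,0,0],"yaw": 0},
  ],
)

```text
t: 21.12
tool_pos: [0.5297, 0.0304, 0.1908]
orientation: [-1.166, 1.294, -1.274]
force: [0.2, -1.1, -4.7]
opening: 0.066
```

carry_out(
  increments=[
    {"linear": [0,0,0],"yaw": 0},
  ],
)

```text
t: 21.25
tool_pos: [0.5297, 0.0304, 0.1908]
orientation: [-1.166, 1.294, -1.274]
force: [-0.3, -0.6, -5.3]
opening: 0.0661
```

carry_out(
  increments=[
    {"linear": [0,0,0],"yaw": 0},
  ],
)

```text
t: 21.38
tool_pos: [0.5297, 0.0304, 0.1908]
orientation: [-1.166, 1.294, -1.274]
force: [0.4, 0.8, -5.0]
opening: 0.0662
```

```bash
python3 - <<'E'
from h import *
im=robot.read_camera('scene');s=robot.read_state();print(s['tool_pos'],s['opening'],s['force'],s['dq'].round(4))
cv2.imwrite('pics/s9.png',cv2.resize(im[40:330,130:420],None,fx=2,fy=2))
E
```

```text
[0.52969602 0.0304514  0.19082649] 0.06579037515638517 [-0.9984422   0.57834751 -4.64402971] [-0.0018  0.0009  0.      0.0004  0.     -0.0001]
```

View pics/s9.png

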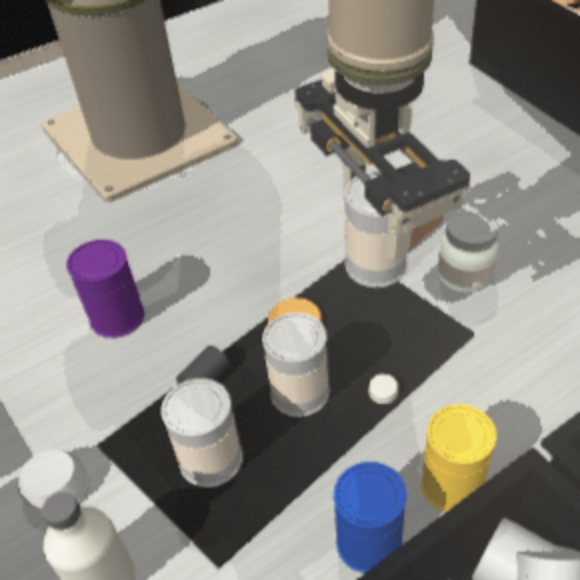

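The left tin is held upright and still, about 128 mm above the mat. The other two stand upright.

```bash
python3 -c "
from plant import robot
print(robot.close_job(), robot.read_state()['t'])"
```

```text
the job is handed in; nothing more can be done
the job is handed in; nothing more can be done
```

I lifted the left, middle and right tins in turn, each about 6 cm, and stood each one back on the mat. I then picked the left tin up again as the heaviest and handed the job in while holding it.

- **Weights:** the left tin read about 5.1 N in both lifts, the middle about 3.1 N and the right about 1.4 N. Single readings scatter by about ±0.8 N. The left tin's average is about 520 g, slightly under the stated 530–660 g, but it is well above the other two.
- **Final check:** the left tin is upright and still about 128 mm above the mat, with the pads at 66 mm, which matches the tin's diameter. In the last picture the middle and right tins stand upright on the mat, and everything else looks unmoved.
- **Timing and faults:** it took about 21.4 s of the 64 s allowed. When I set the right tin down, the tool pressed it onto the mat with about 12 N before release, and it stayed upright. No checks failed, and the system gave no verdict.

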